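# Put the burr set away: shut the case, then the drawer

## Robot

A 7-joint arm with a two-finger parallel gripper is mounted at the origin on a cart in front of the work surface, level with it; the furniture and walls round the work are solid. World frame = base frame: x ahead of the robot, y to its left, z up, the work surface at z = 0. Lengths are in m, angles in rad, forces in N, time in s.
With the tool pointing down it reaches from about 0.425 to 0.875 m from the base axis. Payload 8.4 kg.
Tool frame: the origin (TCP) lies midway between the tips of the shut fingers; the grasp point (between the pads) lies 19 mm behind it; z points along the fingers, y is the line along which they close (so a half turn about z gives the same grasp; the last joint's range is limited). The gripper opens to 85 mm and grips with 20 to 120 N. Pads are 22 mm wide; open, the fingers measure 114 mm over their backs; the gripper's body (76 mm by 85 mm) begins 54 mm behind the grasp point. The pads swing forward as they close: fully open they stand 13 mm farther back than shut.
Start: joints at [-0.099, 0.333, 0.04, 1.465, -0.013, 1.343, -0.059], TCP at [0.65, -0, 0.231] pointing down, gripper open.
Joint ranges: [-2.58, 2.58], [-0.38, 2.09], [-1.3, 1.39], [0.25, 2.4], [-1.5, 4.64], [0.08, 2.09], [-2.65, 2.65]. Speed limits (rad/s): [2.22, 2.22, 2.79, 2.79, 3.14, 3.14, 3.14].

## Interface

Orientations are given as a rotation vector (axis times angle).
In Python, from plant import * gives the robot as it stands. The module is installed in compiled form; this text tells all that it offers.
- The arm moves only by the tool drive_tool, never from a script. Its argument "increments" is a list of rows, each a list of 6 numbers: the shift along the tool's x, y, z in mm, then the turn, a rotation vector about the tool's x, y, z in degrees. A call has 1 to 12 rows; each row is the pose to reach, as a shift and turn from the pose commanded when the call began, along the tool's axes at that moment; what a row does not reach only later rows make up. A row lasts 1/8 s, in which the tool goes at most 62.5 mm and 10.7 degrees, less where a joint would pass 70% of its speed; a pose out of reach is approached as far as the arm can. A call with a gripper value outside its range is refused whole. "claw" is the gripper command: -1 is fully open, 1 is shut, values between are in proportion, set as the call begins (left out, the last holds). The fingers move at their own pace and stop on an object; the grip force is fixed at half the most. Time passes only in rows, so rows that repeat a pose let the fingers close. It gives the time, the measured TCP pose, the force, the opening and the grip force at its end, in the units of the state.
- observe(): the state, without advancing time (a new reading comes with each control period).
- get_image(name): name is "scene" or "side" or "wrist"; returns (picture, depth): 400x640x3 uint8, red, green, blue; 400x640 float32, m along the optical axis (not along the pixel's ray), 0 where there is no reading.
- camera_params(name): a dict with "fov_y" (degrees; the focal length in pixels is half the picture's height over the tangent of half this angle, whatever the lens; pixels are square), "cx", "cy" (the principal point, pixels), "k1" (the pictures are not rectified: a ray, as slopes to the right and down, at radius r is drawn at 1 + k1 r^2 times it, then the intrinsics apply), "camera_from_world" (4x4, takes a point from world to camera coordinates); the wrist camera has in their place "mount" (4x4, takes a point from camera to tool coordinates, whose origin is the TCP and whose axes are the flange's). Camera axes: x right, y down, z forward; pixel columns grow to the right and rows downward; lengths in m; the calibration is good to about 2 mm. A picture is of the moment at which its call begins: read the wrist's pose just before it. camera_params takes no time and is no camera call.
- sign_off(): hands the job in; it is judged then, once.
The state is a dict: "t": time; "joint_pos": joint angles; "dq": joint speeds; "joint_torque": joint torques, N m; "tcp_pos": TCP position; "tcp_rot": TCP orientation; "wrist_force": force on the tool from outside, world axes, zero at the start; "moment": the same for the moment, N m; "grip_width": finger opening in m; "grip_force": force on a finger pad.
Only numpy, scipy, OpenCV 4.12 (cv2) and the standard library are available. Lean on these libraries where they do the work, as an engineer would, in place of code of your own. Each camera call takes 0.05 s, during which the arm holds its last target. There are 200 camera calls.

## Task

The burr set is being put away: its hinged case stands open in the pulled-out upper drawer of the low tool chest. With the fingertips, push the case's lid over and fully down, because the upright lid is too tall for the drawer opening, and then push the drawer fully home at an unhurried speed, without slamming it. Only push: leave the case and the dressing stones lying in their compartments, and do not disturb the bowl, the clear glass blank or the marker on the bench.

Things in the scene. Friction and masses are not known exactly. Their poses are not given: they have to be found in the camera images.
- chest: low slate-grey sheet-steel tool chest, fixed, 240 deep x 300 wide x 156 mm high, at the left of the bench; origin: centre of its underside on the bench. Its own -x is the way its front faces (into the bench's middle, to the robot's right), +y points along its front towards the robot, z up. A 3 mm rubber mat covers its top and a small clamp (18 mm high) lies fixed on it towards the rear. The lower drawer is shut and does not move
- drawer (a joint): travel of the upper drawer, m: 0 fully home, up to 0.225 pulled out along the chest's -x; starts 0.210 to 0.222. Slides with about 2 N of friction plus 12 N per m/s, stays where it is left, no catch. With the case open the lid strikes the chest's top edge after about 15 to 55 mm of closing travel
- drawer_pull (a point): middle of the front face of the aluminium pull rail along the upper edge of the upper drawer's front: the surface to push, 288 mm wide, 18 mm high, 142 mm above the bench (this point; rail from 133 to 151 mm), standing 12 mm proud of the drawer front, which runs down to 75 mm. Axes as the chest's: push towards its +x. Behind it the drawer is 200 mm long inside, with side walls and a middle divider only 26 mm high, and two compartments 130 mm wide side by side
- burr_case: dark hinged case of diamond burrs lying loose in one of the drawer's two compartments (either one), 170 x 119 mm and 41 mm high when shut, 0.32 kg; origin: centre of its underside, 81 mm above the bench. Its own x is the long axis (along the drawer's travel); the hinge runs along x, 57 mm from the centre on its own -y side and 27 mm above its underside; the lid's free edge falls on its +y side. The hinge side is the side nearer the robot (chest +y)
- burr_case_lid (a joint): angle of the case's lid, rad: 0 shut, 1.57 upright, 1.83 leaning back at its stop; starts 1.72 to 1.83. Plain hinge with light friction and damping, no spring; it stands open by leaning past the hinge, and pushed below about 1.1 rad it sinks shut slowly by its own weight if left alone
- case_lip (a point): middle of the free edge of the case's lid, 114 mm from the hinge line; lid open it is some 135 mm above the case's underside (about 215 mm above the bench) and leans 40 mm past the hinge towards the robot; lid shut it is 39 mm above the case's underside. The lid is a flat panel 170 mm long with a 14 mm deep rim; its flat outer face looks to the robot's side when open and upwards when shut
- dress_stone: grey dressing stone, 150 x 50 x 25 mm, lying lengthwise in the middle of the drawer's other compartment; origin: centre of its underside
- dress_stick: pale dressing stick, 100 x 25 x 22 mm, lying beside the stone in the same compartment; origin: centre of its underside
- glass_bowl: green glass bowl, 184 mm across, 129 mm high, standing on the bench to the right; origin: centre of its underside
- blank_clear: clear glass blank, 71 x 73 x 24 mm, flat on the bench; origin: centre of its underside
- marker_black: black and white marker pen, 135 mm long, 17 mm thick, flat on the bench, along its own y; origin: centre of its underside

How it is judged:
By the outcome, as a careful person would: the job done as asked, in the order asked, and still so for the second after the job is handed in, with the robot touching nothing.
It also fails if it takes over 45 s, if anything falls off the work surface, if the arm or the gripper's body presses on something with over 40 N, if the wrist force passes 120 N, or if a joint passes its speed limit or range.

## Working session

There is one attempt and no reset: what is moved stays moved. The work goes in short steps, Python scripts to look and compute and a tool call to move; the robot and the scene stay as the last step left them, time stands still between calls to the robot, and variables do not carry over. Pictures are saved under pics/ and viewed, at most 10 in all, crops included, and the job is handed in when it is done.

Besides the shell and the picture viewer there is one more tool, called after ">>>" as a command line: name --pt "numbers of a row" for each row, then --argument value for the rest. drive_tool: Moves the arm, as the interface text tells. Its arguments: {"type":"object","properties":{"increments":{"type":"array","items":{"type":"array","items":{"type":"number"}}},"claw":{"type":"number"}},"required":["increments"]}

```bash
mkdir -p pics; cat > h.py <<'E'
from plant import *
import numpy as np, cv2
from scipy.spatial.transform import Rotation as R
def cloud(n):
    img,d=get_image(n); p=camera_params(n)
    f=200/np.tan(np.radians(p["fov_y"]/2))
    v,u=np.mgrid[:400,:640].astype(float)
    K=np.array([[f,0,p["cx"]],[0,f,p["cy"]],[0,0,1]])
    s=cv2.undistortPoints(np.stack([u.ravel(),v.ravel()],1)[:,None],K,np.array([p["k1"],0,0,0.]))[:,0].reshape(400,640,2)
    P=np.dstack([s*d[...,None],d])
    T=np.linalg.inv(p["camera_from_world"])
    W=P@T[:3,:3].T+T[:3,3]; W[d<=0]=np.nan
    return img,W
E
python3 - <<'E'
from h import *
o=observe();print(o)
for n in("scene","side"):
    img,W=cloud(n);cv2.imwrite(f"pics/{n}0.png",img[...,::-1]);np.save(n+"W.npy",W)
E
```

```text
{'t': 0.0, 'joint_pos': array([-0.09917772,  0.33392341,  0.03989612,  1.46625562, -0.01341972,
        1.3432949 , -0.05848467]), 'dq': array([-1.75766839e-04, -3.85888337e-04,  3.00140696e-05, -1.26250213e-03,
       -1.47346880e-03,  1.44175758e-03,  1.31613672e-03]), 'joint_torque': array([ 4.63630895e-04, -6.58554840e+01,  1.36586554e+00, -4.05554795e+01,
        1.68904377e-02,  1.27170872e-02, -1.99809978e-05]), 'tcp_pos': array([ 6.49552646e-01, -4.94324502e-05,  2.30421140e-01]), 'tcp_rot': array([-2.22073924e+00, -2.22062924e+00,  1.89892606e-03]), 'wrist_force': array([ 0.48371626, -1.08721488, -0.93494565]), 'moment': array([-0.00473378, -0.00864753, -0.09520984]), 'grip_force': 0.0, 'grip_width': 0.08549550201789903}
```

View pics/scene0.png

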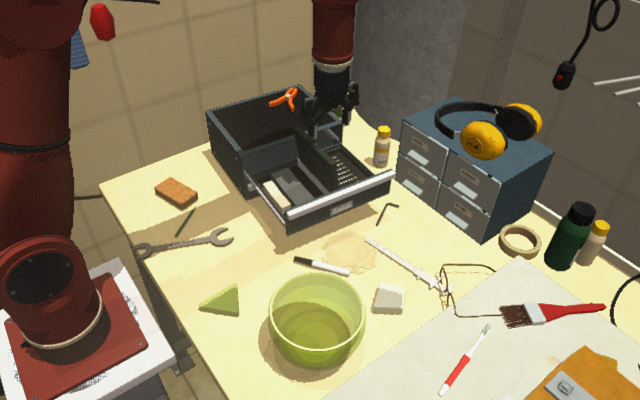

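View pics/side0.png

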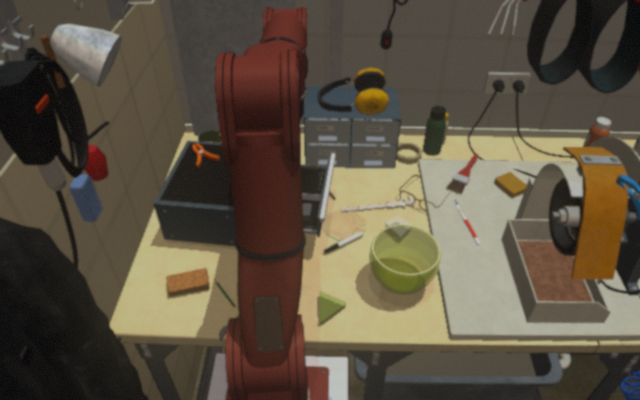

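The scene view shows the drawer pulled out, with the rail running from about (280,208) to (390,182). The case is in the far compartment with its lid upright near (325,160), and the stones are in the near compartment. Next I'll measure the rail, the chest edge and the lid.

```bash
python3 - <<'E'
from h import *
np.set_printoptions(precision=4,suppress=True)
W=np.load("sceneW.npy")
img=cv2.imread("pics/scene0.png")
for n,(u,v) in dict(railL=(284,206),railM=(335,196),railR=(385,181),chestFL=(245,178),chestFrontR=(338,118),lid=(318,150),lidR=(348,165),lidtopL=(308,130),lidtopR=(355,180),burr=(345,170),pen=(321,266),blank=(389,298),stick=(277,194),boxback=(217,112)).items():
    print(n,W[v,u])
z=W[...,2]
m=(z>.13)&(z<.153)&(W[...,1]<.2)&(W[...,0]>.3)
# rail: bright pixels
v,u=np.mgrid[:400,:640]
m&=(u>270)&(u<395)&(v>165)&(v<220)&(img.min(2)>110)
P=W[m];print(len(P),P.min(0),P.max(0));c=np.polyfit(P[:,0],P[:,1],1);print("rail y=",c, np.percentile(P[:,1]-np.polyval(c,P[:,0]),[5,50,95]),np.percentile(P[:,0],[1,99]))
m=(z>.152)&(z<.165)&(v<190)&(u>200)&(u<345);P=W[m];print("mat",len(P),np.nanpercentile(P,[1,99],axis=0))
q=P[:,:2].astype(np.float32);r=cv2.minAreaRect(q);print(r)
m=(u>295)&(u<385)&(v>115)&(v<195)&(z>.12)&(z<.24)&(W[...,1]<.36);P=W[m]
for a in np.arange(.12,.24,.01):
    Q=P[(P[:,2]>=a)&(P[:,2]<a+.01)]
    if len(Q):print(a,len(Q),Q.min(0)[:2],np.median(Q,0)[:2],Q.max(0)[:2])
cv2.imwrite("pics/crop0.png",cv2.resize(img[80:230,200:400],None,fx=4,fy=4,interpolation=2))
E
```

```text
railL [ 0.5017 -0.024   0.1046]
railM [ 0.5861 -0.1045  0.1499]
railR [ 0.7254 -0.119   0.1349]
chestFL [0.4962 0.1499 0.0739]
chestFrontR [0.7842 0.1351 0.1545]
lid [ 0.6029 -0.017   0.2169]
lidR [0.7257 0.016  0.0963]
lidtopL [0.5929 0.0075 0.2614]
lidtopR [ 0.7035 -0.0389  0.0941]
burr [0.7059 0.0039 0.0969]
pen [ 0.5107 -0.1569  0.0129]
blank [ 0.5701 -0.3191  0.0225]
stick [0.5138 0.0246 0.1004]
boxback [0.533  0.3513 0.155 ]
1015 [ 0.4678 -0.1256  0.1352] [ 0.7554 -0.0803  0.153 ]
rail y= [-0.0934 -0.0476] [-0.0063 -0.0021  0.0101] [0.4702 0.7503]
mat 5065 [[ 0.4929 -0.0428  0.1524]
 [ 0.8744  0.4558  0.1642]]
((0.6368305683135986, 0.23280157148838043), (0.6325213313102722, 0.3598530888557434), 67.09404754638672)
0.12 138 [ 0.6085 -0.1119] [0.6227 0.0508] [0.8955 0.1452]
0.13 179 [ 0.6064 -0.1204] [ 0.6217 -0.042 ] [0.7852 0.1313]
0.14 408 [ 0.5742 -0.1216] [ 0.6398 -0.104 ] [0.7829 0.1205]
0.15000000000000002 637 [ 0.5737 -0.1206] [0.6898 0.1173] [0.7866 0.2045]
0.16000000000000003 113 [ 0.5995 -0.0795] [ 0.6098 -0.0128] [0.7645 0.199 ]
0.17000000000000004 118 [ 0.5999 -0.0789] [ 0.6081 -0.0111] [0.6173 0.0923]
0.18000000000000005 118 [ 0.5984 -0.0787] [ 0.6068 -0.0099] [0.6155 0.0895]
0.19000000000000006 109 [ 0.5971 -0.0781] [ 0.6047 -0.0208] [0.6134 0.086 ]
0.20000000000000007 120 [ 0.5956 -0.0776] [ 0.6027 -0.0195] [0.6118 0.0834]
0.21000000000000008 328 [ 0.5935 -0.0774] [ 0.6067 -0.0054] [0.6224 0.0901]
0.22000000000000008 18 [ 0.6051 -0.0094] [0.609  0.0088] [0.614  0.0223]
```

View pics/crop0.png

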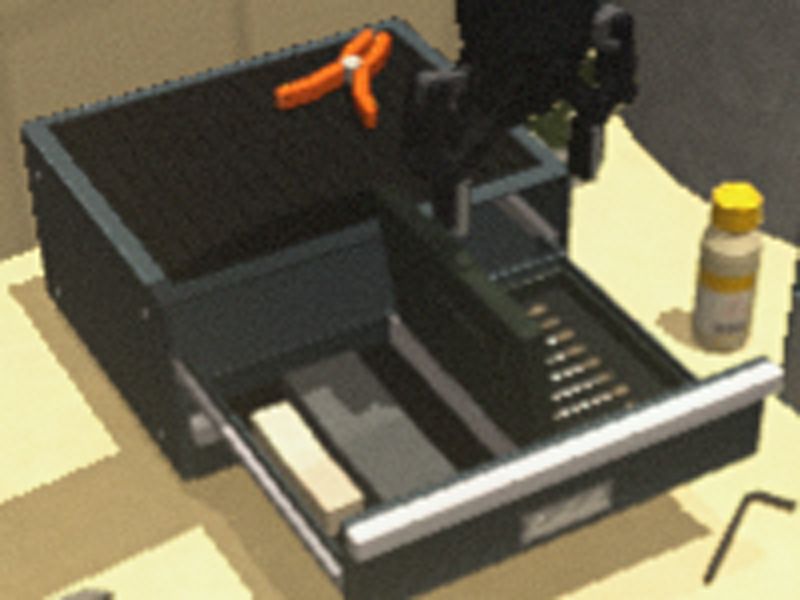

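The crop shows the lid's outer face looking towards the robot, with its top edge at x≈0.594 and z≈0.22, spanning y from −0.08 to 0.09. I'll rise, cross to the robot's side, shut the fingers and then come down.

>>> drive_tool --pt "0 0 -45 0 0 0" --pt "0 -50 -45 0 0 0" --pt "0 -105 -45 0 0 0"

```text
t: 0.48
tcp_pos: [0.544, 0.0, 0.276]
tcp_rot: [-2.221, -2.221, 0.0]
wrist_force: [0.6, -0.2, 1.5]
grip_width: 0.0851
grip_force: 0.0
```

>>> drive_tool --pt "0 0 0 0 0 0" --pt "0 0 0 0 0 0" --pt "0 0 0 0 0 0" --pt "0 0 0 0 0 0" --pt "0 0 0 0 0 0" --pt "0 0 0 0 0 0" --claw 1

```text
t: 1.23
tcp_pos: [0.5451, 0.0, 0.2761]
tcp_rot: [-2.221, -2.221, 0.0]
wrist_force: [-0.1, 0.2, -0.6]
grip_width: -0.0001
grip_force: 0.0
```

Fingers are shut and on the robot's side. One look now that the view of the lid is clear, to refine the geometry.

```bash
python3 - <<'E'
from h import *
np.set_printoptions(precision=4,suppress=True)
img,W=cloud("scene");cv2.imwrite("pics/s1.png",cv2.resize(img[60:260,190:420],None,fx=3,fy=3)[...,::-1])
v,u=np.mgrid[:400,:640];z=W[...,2];g=img.min(2)
m=(z>.136)&(z<.153)&(W[...,1]<-.05)&(u>270)&(u<395)&(v>165)&(v<220)&(g>110);P=W[m]
for a in(.48,.55,.6,.65,.7,.74):
    Q=P[abs(P[:,0]-a)<.01];print("rail",a,np.percentile(Q[:,1],[2,50,98]))
m=(z>.153)&(z<.16)&(v<190)&(u>200)&(u<350)&(W[...,0]>.45)&(W[...,0]<.8);P=W[m]
for a in(.5,.53,.56,.66,.7,.74):
    Q=P[abs(P[:,0]-a)<.006];print("chest edge",a,np.percentile(Q[:,1],[1,5]))
m=(u>285)&(u<385)&(v>115)&(v<195)&(z>.16)&(z<.235)&(W[...,1]<.11)&(W[...,1]>-.1)&(W[...,0]>.57)&(W[...,0]<.64);P=W[m]
for a in np.arange(.16,.24,.01):
    Q=P[(P[:,2]>=a)&(P[:,2]<a+.01)]
    if len(Q):print(round(a,2),len(Q),Q.min(0)[:2],np.median(Q,0)[:2],Q.max(0)[:2])
E
```

```text
rail 0.48 [-0.0986 -0.0939 -0.0819]
rail 0.55 [-0.1053 -0.101  -0.0879]
rail 0.6 [-0.1104 -0.1061 -0.0923]
rail 0.65 [-0.1148 -0.1101 -0.0966]
rail 0.7 [-0.1207 -0.1154 -0.103 ]
rail 0.74 [-0.1239 -0.1193 -0.1039]
chest edge 0.5 [0.1386 0.143 ]
chest edge 0.53 [0.1356 0.1451]
chest edge 0.56 [0.1331 0.1422]
chest edge 0.66 [0.3218 0.3262]
chest edge 0.7 [0.1193 0.1228]
chest edge 0.74 [0.1151 0.1204]
0.16 112 [ 0.6007 -0.0788] [ 0.6096 -0.0127] [0.6188 0.0945]
0.17 105 [ 0.5987 -0.0791] [ 0.6079 -0.017 ] [0.6183 0.0938]
0.18 119 [ 0.5974 -0.0797] [ 0.6069 -0.0024] [0.615  0.0925]
0.19 112 [ 0.5977 -0.0796] [ 0.6046 -0.0181] [0.614  0.0912]
0.2 120 [ 0.5949 -0.0772] [ 0.6029 -0.0129] [0.6112 0.0783]
0.21 313 [ 0.5938 -0.0774] [ 0.6061 -0.0112] [0.6215 0.0836]
0.22 16 [ 0.6034 -0.0073] [0.6096 0.0045] [0.6141 0.021 ]
```

View pics/s1.png

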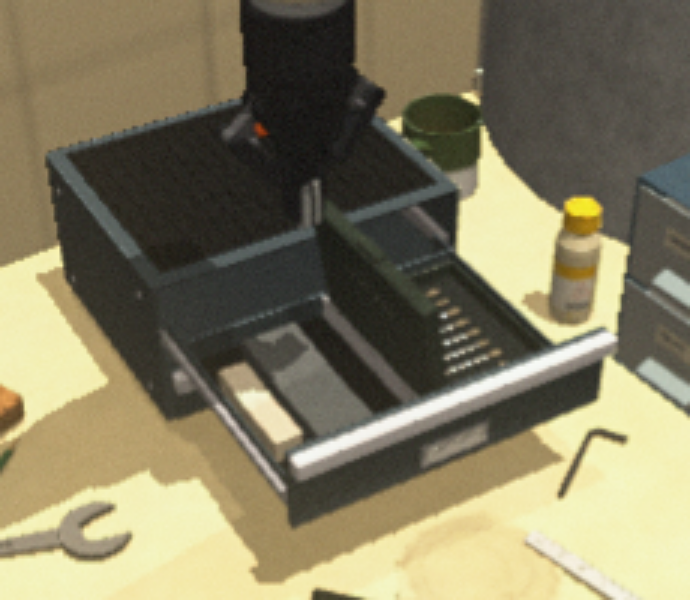

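>>> drive_tool --pt "5 0 40 0 0 0" --pt "5 0 87 0 0 0" --pt "5 20 87 0 0 0" --pt "5 35 87 0 0 0" --pt "5 45 87 0 0 0" --pt "5 55 87 0 0 0" --pt "5 65 85 0 0 0" --pt "5 77 83 0 0 0"

```text
t: 2.28
tcp_pos: [0.6225, 0.0049, 0.1936]
tcp_rot: [-2.222, -2.221, 0.0]
wrist_force: [-1.2, -1.0, -0.7]
grip_width: -0.0
grip_force: 0.4
```

>>> drive_tool --pt "0 8 0 0 0 0" --pt "0 15 1 0 0 0" --pt "0 22 3 0 0 0" --pt "0 29 5 0 0 0" --pt "0 39 9 0 0 0" --pt "0 49 15 0 0 0" --pt "0 58 22 0 0 0" --pt "0 66 31 0 0 0"

```text
t: 3.28
tcp_pos: [0.6887, 0.005, 0.1617]
tcp_rot: [2.221, 2.221, 0.0]
wrist_force: [-0.4, -0.3, 1.1]
grip_width: 0.0001
grip_force: 0.4
```

>>> drive_tool --pt "0 4 4 0 0 0" --pt "0 7 9 0 0 0" --pt "0 10 14 0 0 0" --pt "0 12 19 0 0 0" --pt "0 14 24 0 0 0" --pt "0 15 28 0 0 0" --pt "0 16 32 0 0 0" --pt "0 17 35 0 0 0"

```text
t: 4.28
tcp_pos: [0.705, 0.005, 0.1271]
tcp_rot: [-2.221, -2.221, 0.0]
wrist_force: [0.1, -0.1, 0.8]
grip_width: 0.0002
grip_force: 0.0
```

>>> drive_tool --pt "0 4 1 0 0 0" --pt "0 8 2 0 0 0" --pt "0 8 3 0 0 0" --pt "0 8 4 0 0 0" --pt "0 8 5 0 0 0" --pt "0 8 6 0 0 0"

```text
t: 5.03
tcp_pos: [0.713, 0.005, 0.1218]
tcp_rot: [2.221, 2.221, 0.0]
wrist_force: [-3.5, 0.4, 6.2]
grip_width: -0.0002
grip_force: 3.4
```

```bash
python3 - <<'E'
from h import *
np.set_printoptions(precision=4,suppress=True)
img,W=cloud("scene");cv2.imwrite("pics/s2.png",cv2.resize(img[60:260,190:420],None,fx=3,fy=3)[...,::-1])
m=(W[...,0]>.64)&(W[...,0]<.74)&(W[...,1]>-.06)&(W[...,1]<.08)&(W[...,2]<.135)&(W[...,2]>.07)
print(m.sum(),np.percentile(W[m],[5,50,95],axis=0)); print(observe()["wrist_force"])
E
```

```text
1278 [[ 0.6423 -0.054   0.1172]
 [ 0.6821 -0.001   0.1202]
 [ 0.7308  0.073   0.123 ]]
[-1.8423  0.216   3.5028]
```

View pics/s2.png

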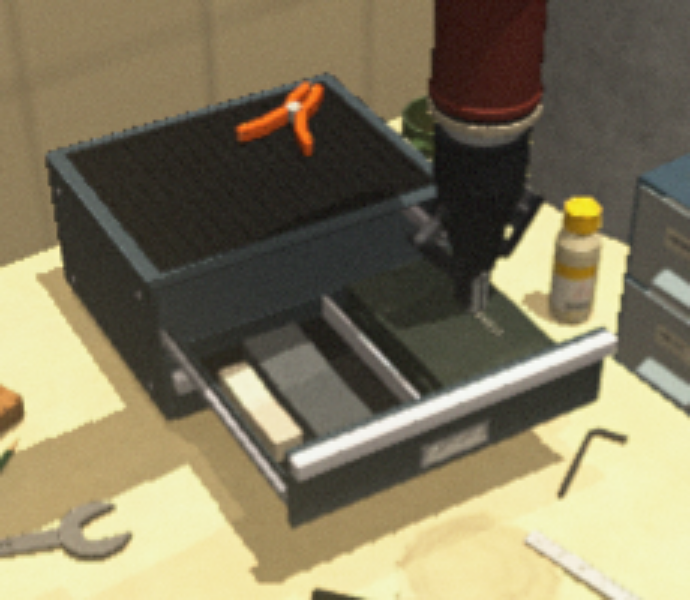

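The lid is flat and shut, with its top at about 0.121. Now I'll go up and over to the front of the rail, turning 5.3° to line up with it.

>>> drive_tool --pt "0 0 -40 0 0 0" --pt "0 0 -90 0 0 0" --pt "-40 -30 -100 0 0 2.5" --pt "-85 -55 -100 0 0 5.3" --pt "-130 -80 -100 0 0 5.3" --pt "-170 -101 -100 0 0 5.3" --pt "-172 -102 -60 0 0 5.3" --pt "-172 -102 -13 0 0 5.3" --pt "-172 -102 13 0 0 5.3" --pt "-172 -102 -13 0 0 5.3"

```text
t: 6.32
tcp_pos: [0.6079, -0.1662, 0.1297]
tcp_rot: [-2.317, -2.112, 0.008]
wrist_force: [0.2, -0.2, 0.8]
grip_width: 0.0002
grip_force: 0.0
```

>>> drive_tool --pt "12 0 0 0 0 0" --pt "24 0 0 0 0 0" --pt "32 0 0 0 0 0" --pt "36 0 0 0 0 0" --pt "39 0 0 0 0 0" --pt "42 0 0 0 0 0" --pt "45 0 0 0 0 0" --pt "49 0 0 0 0 0" --pt "54 0 0 0 0 0" --pt "60 0 0 0 0 0" --pt "67 0 0 0 0 0" --pt "74 0 0 0 0 0"

```text
t: 7.82
tcp_pos: [0.6179, -0.0927, 0.1343]
tcp_rot: [2.322, 2.117, 0.0]
wrist_force: [0.7, -2.5, -1.7]
grip_width: 0.0002
grip_force: 1.3
```

>>> drive_tool --pt "7 0 0 0 0 0" --pt "14 0 0 0 0 0" --pt "21 0 0 0 0 0" --pt "28 0 0 0 0 0" --pt "35 0 0 0 0 0" --pt "42 0 0 0 0 0" --pt "49 0 0 0 0 0" --pt "56 0 0 0 0 0" --pt "63 0 0 0 0 0" --pt "70 0 0 0 0 0"

```text
t: 9.07
tcp_pos: [0.6244, -0.0232, 0.1344]
tcp_rot: [2.322, 2.116, 0.0]
wrist_force: [1.7, -3.7, -0.6]
grip_width: -0.0002
grip_force: 1.3
```

>>> drive_tool --pt "7 0 0 0 0 0" --pt "14 0 0 0 0 0" --pt "21 0 0 0 0 0" --pt "28 0 0 0 0 0" --pt "35 0 0 0 0 0" --pt "42 0 0 0 0 0" --pt "49 0 0 0 0 0" --pt "56 0 0 0 0 0" --pt "63 0 0 0 0 0" --pt "70 0 0 0 0 0" --pt "77 0 0 0 0 0" --pt "84 0 0 0 0 0"

```text
t: 10.58
tcp_pos: [0.6321, 0.0604, 0.1343]
tcp_rot: [-2.322, -2.116, 0.0]
wrist_force: [2.3, -2.4, 1.0]
grip_width: -0.0
grip_force: 1.3
```

>>> drive_tool --pt "4 0 0 0 0 0" --pt "8 0 0 0 0 0" --pt "11 0 0 0 0 0" --pt "14 0 0 0 0 0" --pt "16 0 0 0 0 0" --pt "18 0 0 0 0 0" --pt "20 0 0 0 0 0" --pt "22 0 0 0 0 0"

```text
t: 11.58
tcp_pos: [0.6339, 0.082, 0.1342]
tcp_rot: [-2.322, -2.116, 0.0]
wrist_force: [-0.9, -2.1, -0.1]
grip_width: 0.0004
grip_force: 1.1
```

>>> drive_tool --pt "2 0 0 0 0 0" --pt "4 0 0 0 0 0" --pt "6 0 0 0 0 0" --pt "8 0 0 0 0 0" --pt "10 0 0 0 0 0" --pt "11 0 0 0 0 0"

```text
t: 12.32
tcp_pos: [0.635, 0.0931, 0.1342]
tcp_rot: [-2.321, -2.117, 0.0]
wrist_force: [-0.7, -1.9, -0.4]
grip_width: -0.0004
grip_force: 1.0
```

>>> drive_tool --pt "1 0 0 0 0 0" --pt "2 0 0 0 0 0" --pt "3 0 0 0 0 0" --pt "4 0 0 0 0 0"

```text
t: 12.82
tcp_pos: [0.6351, 0.0949, 0.1342]
tcp_rot: [2.323, 2.114, -0.004]
wrist_force: [-3.6, -9.1, 1.5]
grip_width: 0.0
grip_force: 4.6
```

>>> drive_tool --pt "1 0 0 0 0 0" --pt "2 0 0 0 0 0" --pt "2 0 0 0 0 0"

```text
t: 13.2
tcp_pos: [0.6352, 0.0949, 0.1342]
tcp_rot: [2.324, 2.111, -0.006]
wrist_force: [-6.3, -12.8, 3.2]
grip_width: -0.0
grip_force: 6.2
```

>>> drive_tool --pt "-4 0 0 0 0 0" --pt "-10 0 0 0 0 0" --pt "-30 0 0 0 0 0" --pt "-70 0 0 0 0 0" --pt "-100 0 -60 0 0 0" --pt "-100 0 -100 0 0 0" --pt "-100 0 -100 0 0 0"

```text
t: 14.08
tcp_pos: [0.6283, -0.0025, 0.2389]
tcp_rot: [2.32, 2.111, 0.009]
wrist_force: [0.5, -0.1, -0.1]
grip_width: -0.0001
grip_force: 0.0
```

```bash
python3 - <<'E'
from h import *
img,W=cloud("scene");cv2.imwrite("pics/s3.png",img[...,::-1])
v,u=np.mgrid[:400,:640];z=W[...,2];g=img.min(2)
m=(z>.125)&(z<.153)&(W[...,1]<.16)&(W[...,1]>.05)&(u>220)&(u<360)&(g>100);P=W[m]
for a in(.5,.53,.56,.66,.7,.74):
    Q=P[abs(P[:,0]-a)<.01]
    if len(Q):print("rail",a,np.percentile(Q[:,1],[2,50,98]))
E
```

```text
rail 0.5 [0.1173517  0.12330599 0.13160283]
rail 0.53 [0.11511412 0.12094448 0.12970476]
rail 0.56 [0.11217469 0.1185786  0.1253465 ]
rail 0.66 [0.10016174 0.10547519 0.1193589 ]
rail 0.7 [0.09764621 0.10107026 0.11526226]
rail 0.74 [0.09265239 0.09720202 0.11245766]
```

View pics/s3.png

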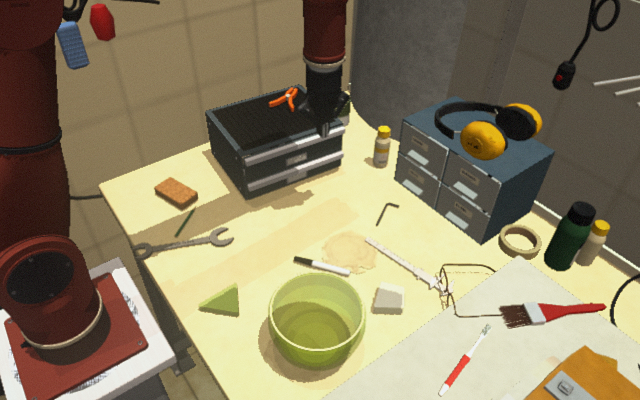

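The drawer looks closed, with the rail near (245,158) to (340,122). Nothing else has moved. A quick check against the lower drawer's rail before I hand in.

```bash
python3 - <<'E'
from h import *
img,W=cloud("scene")
v,u=np.mgrid[:400,:640];z=W[...,2];g=img.min(2)
for lo,hi in((.03,.08),(.125,.153)):
    m=(z>lo)&(z<hi)&(W[...,1]<.16)&(W[...,1]>.05)&(u>220)&(u<360)&(g>100);P=W[m]
    for a in(.5,.56,.66,.7,.74):
        Q=P[abs(P[:,0]-a)<.01]
        if len(Q)>5:print(lo,a,np.percentile(Q[:,1],[2,10,50]).round(4),Q[:,2].min(),Q[:,2].max())
E
```

```text
0.03 0.5 [0.1181 0.12   0.1237] 0.06444133424013854 0.07118741304507437
0.03 0.56 [0.1111 0.1129 0.1166] 0.06614400249994068 0.07172275659271021
0.03 0.66 [0.1005 0.1017 0.1058] 0.0548192085399174 0.0716132154775988
0.03 0.7 [0.0963 0.0982 0.1017] 0.05560905846323372 0.07088712889723414
0.03 0.74 [0.0917 0.0932 0.0977] 0.055215511359901215 0.07197534255063343
0.125 0.5 [0.1178 0.1193 0.1239] 0.14603487987264796 0.1523361075433627
0.125 0.56 [0.1114 0.1131 0.1181] 0.14576815535273535 0.15218034716020246
0.125 0.66 [0.1014 0.1022 0.1057] 0.13723739825405334 0.1516203068214811
0.125 0.7 [0.0979 0.0987 0.1007] 0.13653853080161704 0.15092615092629436
0.125 0.74 [0.0927 0.0939 0.0969] 0.13763847848824096 0.15171547374723893
```

Both rails are flush, so the drawer is fully home.

```bash
python3 -c "from plant import *; print(sign_off())"
```

```text
the job is handed in; nothing more can be done
None
```

I pushed the case's lid fully down, then slid the drawer home at about 0.06 m/s, slowing at the end, until its rail was level with the lower drawer's. The job was handed in with the arm clear and the bowl, glass blank and marker untouched.

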